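# Change the die of the clay extruder

### The job

Fit the star die to the clay extruder: stand the die, star up, in the mouth of the barrel, then set the knurled collar, lip up, over the barrel's nose. Its keyways are hidden and the barrel is clamped at any angle, so turn the collar under light pressure until it drops over the pins. Then push it fully home on the shoulder against the spring and finish while still holding it pressed down there with the fingers, so that I can lock it; leave the other things on the bench where they are.

Things in the scene. Friction and masses are not known exactly. Their poses are not given: they have to be found in the camera images.
- collar: bare aluminium collar, a ring 58 mm across and 34 mm high with a diamond-knurled band round its side (0.11 to 0.18 kg). Starts on the bench right way up, lip uppermost. Origin: centre of its underside; z along its axis. Underneath, a bore 42.4 mm wide, 29 mm deep, with three keyways at 120 degrees, 10 mm wide, 51 mm across, full length, open below; one lies along its +x axis.
- lip (a point): centre of the collar's top face, 34 mm above its underside: a flat lip 5 mm thick with a 20 mm hole. The collar can be taken across any diameter of its side.
- seat (a point): centre of the flat shoulder (61 mm across) of the upright barrel, 110 mm above the bench; z up. The collar is fully home when its underside lies on the shoulder, its origin at this point.
- nose_top (a point): top centre of the barrel's nose, 26 mm above the shoulder. The nose is 40 mm across, its top 3.5 mm tapered to 37 mm; the collar goes over it, the die into its mouth.
- pins (a point): point on the barrel's axis level with its three round pins (6 mm thick, 120 degrees apart, out to 24.5 mm from the axis), 12 mm above the shoulder. A collar not lined up rests on them, underside 15 mm above the shoulder. The pins' angle differs every time and is NOT told by the axes of this or any other entry; keyways and pins meet once in 120 degrees of turn, with about 5 degrees to spare each way.
- die: steel die, a plain plug 28 mm across and 18 mm high with a star-shaped opening in its top (0.075 kg); starts upright on the bench, star up. Origin: centre of its underside; z up. It goes, star up, into the mouth of the nose and stands there on the sprung follower: underside 19 mm above the shoulder, its upper 11 mm standing out of the mouth.
- follower (a joint): the sprung follower in the mouth, 7 mm below its rim; mouth 30.6 mm wide, flared to 34 mm at the rim. Value in m: 0 = up, 0.008 = pressed in by die and seated collar. With the die in, the lip meets it when the collar's underside is 8 mm above the shoulder; it pushes back with about 4 N there and 10 N at home, and lifts the collar again if that is let go.
- stand: grey cast stand, fixed to the bench: base plate 130 x 110 x 12 mm, round split clamp up to 66 mm high in its middle that grips the upright steel barrel (49 mm across). Origin: centre of its underside, right below the seat. Its axes say nothing of the pins' angle.
- plunger: bystander: the extruder's plunger lying on the left of the bench, steel rod 0.25 m long with a piston 38 mm across at one end and a wooden cross handle 110 mm long at the other. Origin: on the bench below the rod's middle.
- spare_die: bystander: another die, a flatter dark disc 33 mm across and 9 mm thick with a slot in its top, too wide for this barrel. Origin: centre of its underside.
- loop_tool: bystander: loop trimming tool with wooden handle, 161 mm long, lying near the front edge. Origin: under its middle.
- wood_rib: bystander: flat oval wooden rib, 50 x 110 x 8 mm, near the front edge. Origin: centre of its underside.
- clay_slug: bystander: grey-brown lump of clay, 48 x 62 x 38 mm, towards the back. Origin: centre of its underside.
- pinch_pot_a: bystander: small dark grey bowl, 64 mm across and 36 mm high, towards the back. Origin: centre of its underside.
- tape_roll: bystander: roll of masking tape lying flat, 104 mm across and 25 mm high, back right; not the collar. Origin: centre of its underside.

How it is judged (in metres and radians):
On the way, in this order (a step that is already met when the one before it is completed fails the run):
1. the die stands in the barrel's mouth on the follower, let go (z of die in the frame of seat between 0.008 and 0.022 m and horizontal distance between die and seat below 0.004 m and angle between die's own z axis and vertical below 0.15 rad and contact force between the fingers and die below 0.2 N), for 0.2 s.
2. the collar is lifted clear of the bench (height (world z) of collar above 0.06 m), for 0.2 s.
At the end, for the whole second after the job is handed in: the collar is fully home (underside within 2 mm of the shoulder, 4 mm of its centre, upright within 4 degrees), the die is in the mouth, star up, under it, the follower pressed in by more than 6 mm, and the fingers still hold the collar there (contact over 1 N) (z of collar in the frame of seat below 0.002 m and horizontal distance between each of collar, die and seat below 0.004 m and angle between collar's own z axis and vertical below 0.07 rad and angle between die's own z axis and vertical below 0.15 rad and value of joint follower above 0.006 m and contact force between the fingers and collar above 1 N); the arm keeps its last pose, push and grip.
It fails at once if a bystander (plunger, spare die, loop tool, rib, clay, bowl, tape roll) is moved by more than 30 mm (distance of any of plunger, spare_die, loop_tool, wood_rib, clay_slug, pinch_pot_a, tape_roll from where it was at the start of the episode above 0.03 m).
It also fails if it takes over 56 s, if anything falls off the work surface, if the arm or the gripper's body presses on something with over 40 N, if the wrist force passes 120 N, or if a joint passes its speed limit or range.

### The arm

A 7-joint arm with a two-finger parallel gripper is mounted at the origin on a cart in front of the work surface, level with it; the furniture and walls round the work are solid. World frame = base frame: x ahead of the robot, y to its left, z up, the work surface at z = 0. Lengths are in mm, angles in rad, forces in N, time in s.
With the tool pointing down it reaches from about 350 to 775 mm from the base axis. Payload 3.1 kg.
Tool frame: the origin (TCP) lies at the very end of the fingers, on their centre line; the grasp point (between the pads) lies 19 mm behind it; z points along the fingers, y is the direction in which the jaws open and shut (so a half turn about z gives the same grasp; the last joint's range is limited). The gripper opens to 85 mm and grips with 20 to 120 N. Pads are 22 mm wide; open, the fingers measure 114 mm over their backs; the gripper's body (76 mm by 85 mm) begins 54 mm behind the grasp point. The pads swing forward as they close: fully open they stand 13 mm farther back than shut.
Start: joints at [1.198, 0.311, 0.014, 1.512, -0.004, 1.319, -0.027], TCP at [178.673, -520.186, 231.304] pointing down, gripper open.
Joint ranges: [-2.7, 2.7], [-0.3, 1.91], [-1.27, 1.3], [0.12, 2.57], [-1.44, 4.58], [0.2, 2.03], [-3.05, 3.05]. Speed limits (rad/s): [2.79, 2.79, 3.14, 3.14, 3.14, 3.14, 3.14].

### API

Orientations are given as a rotation vector (axis times angle).
In Python, from bench import arm, jaws, ik, status, vision, order gives the robot as it stands. Calls block until the motion is done:
- arm.movep(position, orientation): joint-space move of the TCP to a pose.
- arm.movel(position, attitude=None, v=150): straight line of the TCP; attitude=None keeps the orientation; v is the mean speed in mm/s.
- arm.set_joints(angles): joint-space move.
- jaws.move_gripper(opening): finger opening in mm; the grip force is fixed at half the most; returns when the fingers have stopped.
- arm.dwell(seconds).
- ik(position, orientation): joint angles nearest the present ones, or None.
- status.read_state(): the state.
- vision.grab_frame(name): name is "side" or "top"; returns the picture (384x512x3 uint8, red, green, blue); there is no depth.
- vision.camera_info(name): a dict with "K" (3x3 intrinsics, pixels), "R" (3x3) and "t" (3): a world point X has camera coordinates R X + t. Camera axes: x right, y down, z forward; pixel columns grow to the right and rows downward; lengths in mm; the calibration is good to about 2 mm. A picture is of the moment at which its call begins. camera_info takes no time and is no camera call.
A pose or a line that the arm cannot do raises arm.Unreachable and nothing moves.
- order.close_job(): hands the job in, once; it reports no verdict.
The state is a dict: "time": time; "qpos": joint angles; "dq": joint speeds; "joint_efforts": joint torques, N m; "ee_pos": TCP position; "tcp_rot": TCP orientation; "wrist_force": force on the tool from outside, world axes, zero at the start; "ft_torque": the same for the moment, N m; "gripper_width": finger opening in mm.
Only numpy, scipy, OpenCV 4.12 (cv2) and the standard library are available. Lean on these libraries where they do the work, as an engineer would, in place of code of your own. Each camera call takes 0.05 s, during which the arm holds its last target.

## Working session

There is one attempt and no reset: what is moved stays moved. The work goes in short steps, each a Python script; the robot and the scene stay as the last script left them, time stands still between calls to the robot, and variables do not carry over. Pictures are saved under pics/ and viewed, and the job is handed in when it is done.

```bash
mkdir -p pics; ls
python3 - <<'E'
from bench import arm, jaws, ik, status, vision, order
import cv2
s=status.read_state(); print(s)
for n in("side","top"):
    im=vision.grab_frame(n); cv2.imwrite(f"pics/{n}0.png",im[:,:,::-1]); print(n,vision.camera_info(n))
E
```

```text
pics
{'time': 0.0, 'qpos': array([ 1.19828499,  0.31176821,  0.01398629,  1.51306719, -0.0044165 ,
        1.31926196, -0.0272321 ]), 'dq': array([-0.00112723, -0.00016491, -0.00017817, -0.00171925,  0.00037927,
       -0.00056471, -0.00050797]), 'joint_efforts': array([ 2.05931628e-04, -3.79916239e+01,  1.46151907e-01, -2.30588436e+01,
        1.23939919e-02,  1.34532838e-02,  1.18950132e-05]), 'ee_pos': array([ 178.41810388, -519.45468309,  230.19367431]), 'tcp_rot': array([-3.09631112e+00, -5.16942833e-01,  7.66963657e-04]), 'wrist_force': array([ 0.01469305, -0.1756841 ,  0.25977003]), 'ft_torque': array([-0.0050183 , -0.04168528,  0.00329539]), 'gripper_width': 85.30747506051651}
side {'K': array([[454.62996172,   0.        , 251.37555278],
       [  0.        , 454.62996172, 186.82759385],
       [  0.        ,   0.        ,   1.        ]]), 'R': array([[ 0.98810976, -0.15345266, -0.00955975],
       [-0.08727434, -0.5086137 , -0.85656015],
       [ 0.12657922,  0.84720977, -0.51595864]]), 't': array([-552.42255281,  159.5386279 , 1192.61304499])}
top {'K': array([[377.40836158,   0.        , 246.81876195],
       [  0.        , 377.40836158, 190.00652668],
       [  0.        ,   0.        ,   1.        ]]), 'R': array([[-0.0088386 , -0.99992073, -0.00896696],
       [-0.98878021,  0.01007664, -0.14903745],
       [ 0.14911599,  0.00754907, -0.98879089]]), 't': array([  72.06736785,  557.74134065, 1247.39157392])}
```

View pics/side0.png

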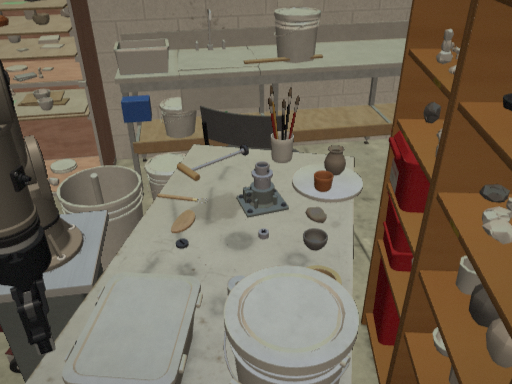

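View pics/top0.png

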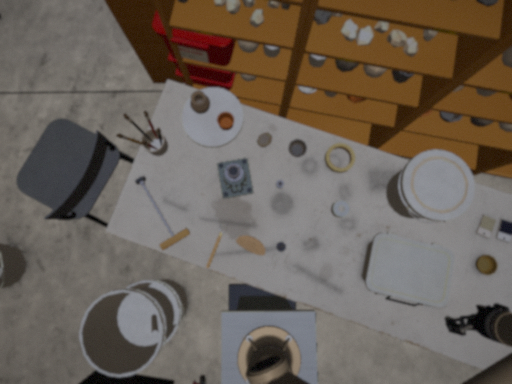

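Run:
```python
import cv2
t=cv2.imread("pics/top0.png"); c=t[150:250,210:370]; cv2.imwrite("pics/t0z.png",cv2.resize(c,None,fx=5,fy=5,interpolation=cv2.INTER_CUBIC))
t=cv2.imread("pics/side0.png"); c=t[150:300,170:330]; cv2.imwrite("pics/s0z.png",cv2.resize(c,None,fx=4,fy=4,interpolation=cv2.INTER_CUBIC))
```

```text
(no output)
```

View pics/t0z.png

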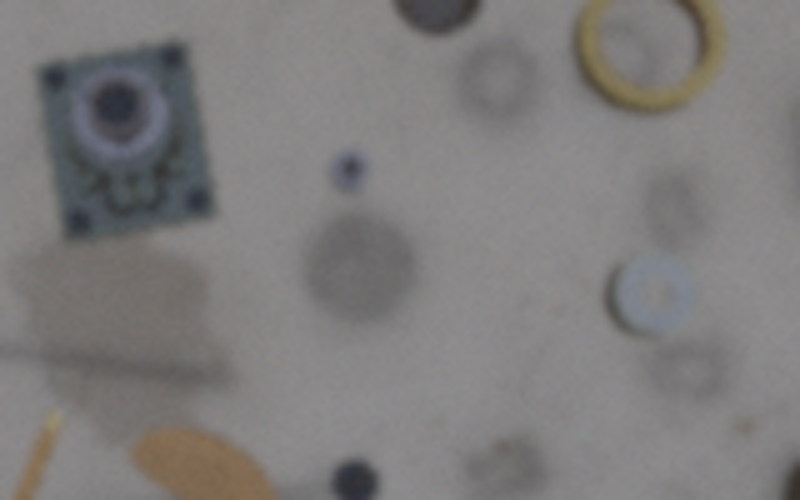

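View pics/s0z.png

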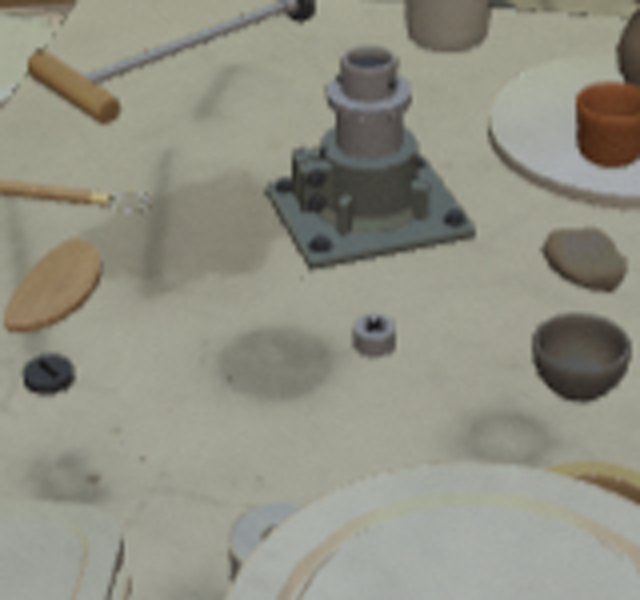

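```bash
cat > h.py <<'E'
import numpy as np, cv2
from bench import arm, jaws, ik, status, vision, order
from scipy.optimize import least_squares
C={n:vision.camera_info(n) for n in("side","top")}
def proj(n,X):
    c=C[n]; p=np.atleast_2d(X)@c["R"].T+c["t"]; p=p@c["K"].T; return p[:,:2]/p[:,2:]
def back(n,uv,z):
    c=C[n]; d=c["R"].T@np.linalg.solve(c["K"],[uv[0],uv[1],1]); o=-c["R"].T@c["t"]
    return o+d*(z-o[2])/d[2]
def circ(c,r,z,N=60):
    a=np.linspace(0,2*np.pi,N); return np.c_[c[0]+r*np.cos(a),c[1]+r*np.sin(a),np.full(N,z)]
def overlay(img,n,items,box,f,out):
    x0,y0,x1,y1=box
    z=cv2.resize(img[y0:y1,x0:x1],None,fx=f,fy=f,interpolation=cv2.INTER_CUBIC)
    for (c,r,h,col) in items:
        p=(proj(n,circ(c,r,h))-[x0,y0]+.5)*f-.5
        cv2.polylines(z,[np.round(p).astype(int)],True,col,1)
    cv2.imwrite(out,z)
E
python3 - <<'E'
from h import *
z2=lambda x,y:((x+.5)/5-.5+210,(y+.5)/5-.5+150)
die=back("top",z2(351,165),18); col=back("top",z2(655,292),34); seat=back("top",z2(118,115),110); nt=back("top",z2(117,104),136)
print(die,col,seat,nt)
z4=lambda x,y:((x+.5)/4-.5+170,(y+.5)/4-.5+150)
print("side die",back("side",z4(375,326),18),"seat",back("side",z4(369,90),110),"nose",back("side",z4(370,58),136))
s=(seat+nt)/2
it=[(die,14,18,(0,0,255)),(die,14,0,(0,0,255)),(col,29,34,(0,255,0)),(col,29,0,(0,255,0)),(s,30.5,110,(255,0,0)),(s,20,122,(255,0,255)),(s,18.5,136,(0,255,255))]
overlay(cv2.imread("pics/top0.png"),"top",it,(210,150,370,250),5,"pics/ot.png")
overlay(cv2.imread("pics/side0.png"),"side",it,(170,150,330,300),4,"pics/os.png")
E
```

```text
[586.99840607 -48.35602336  18.        ] [ 494.38852764 -252.08039495   34.        ] [605.97632136 110.11162063 110.        ] [607.96686875 109.58196639 136.        ]
side die [583.9937418 -49.6453786  18.       ] seat [607.23245919 107.10429504 110.        ] nose [607.86946964 106.9855179  136.        ]
```

View pics/ot.png

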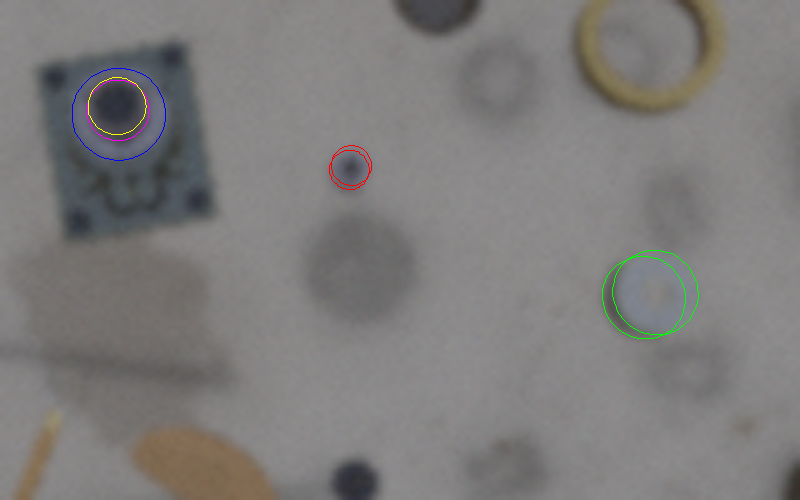

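View pics/os.png

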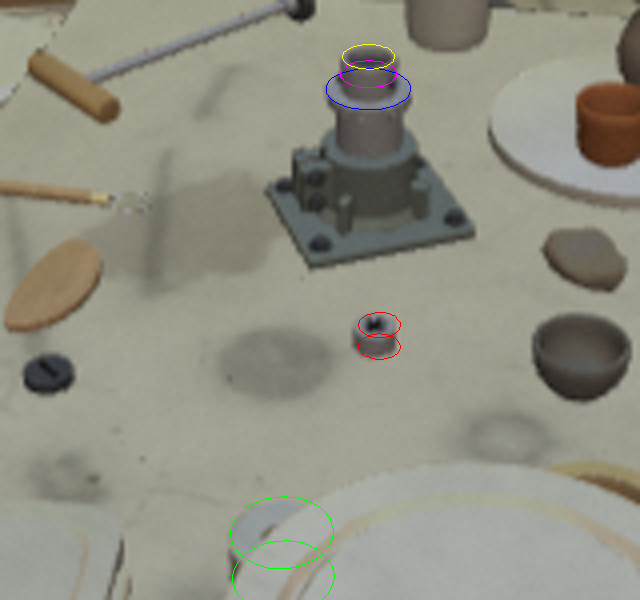

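```bash
cat >> h.py <<'E'
def down(psi):
    """tool pointing down, jaw (y) axis at world angle psi (deg)"""
    ph=np.radians((psi+90)/2); 
    return np.pi*np.array([np.cos(ph),np.sin(ph),0])
def st(*k):
    s=status.read_state(); print("t %.2f"%s["time"],"p",np.round(s["ee_pos"],1),"F",np.round(s["wrist_force"],1),"w %.1f"%s["gripper_width"],"j7 %.2f"%s["qpos"][6]); return s
E
python3 - <<'E'
from h import *
from scipy.spatial.transform import Rotation as R
s=status.read_state(); r=R.from_rotvec(s["tcp_rot"]).as_matrix(); print(r.round(2))
for nm,p in dict(die=(586,-49,60),col=(493.5,-252,40),seat=(607,108.5,130),seatH=(607,108.5,200)).items():
    o=[]
    for psi in range(-180,181,20):
        q=ik(np.array(p,float),down(psi)); o.append((psi,None if q is None else q.round(2).tolist()[6]))
    print(nm,o); print(ik(np.array(p,float),down(0)))
E
```

```text
[[ 0.95  0.32 -0.  ]
 [ 0.32 -0.95  0.  ]
 [-0.   -0.   -1.  ]]
die [(-180, -2.47), (-160, -2.83), (-140, -2.51), (-120, -2.2), (-100, -1.87), (-80, -1.55), (-60, -1.25), (-40, -0.95), (-20, -0.62), (0, -0.29), (20, 0.04), (40, 0.37), (60, 0.69), (80, 1.1), (100, 1.46), (120, 1.58), (140, 1.93), (160, 2.28), (180, -2.47)]
[ 0.51384578  0.63413584 -0.67804136  1.60832975  0.44084201  1.05717955
 -0.28950393]
col [(-180, -2.66), (-160, -2.34), (-140, -2.02), (-120, -1.7), (-100, -1.38), (-80, -1.06), (-60, -0.74), (-40, -0.41), (-20, -0.1), (0, 0.22), (20, 0.54), (40, 0.89), (60, 1.23), (80, 1.56), (100, 1.87), (120, 1.93), (140, 2.28), (160, -2.98), (180, -2.66)]
[ 0.74521274  0.53829291 -0.41494832  1.73076383  0.26129696  0.92737652
  0.22453977]
seat [(-180, 2.45), (-160, -2.47), (-140, -2.86), (-120, -2.53), (-100, -2.25), (-80, -1.92), (-60, -1.58), (-40, -1.24), (-20, -0.89), (0, -0.55), (20, -0.21), (40, 0.13), (60, 0.47), (80, 0.81), (100, 1.19), (120, 1.41), (140, 1.75), (160, 2.1), (180, 2.45)]
[ 0.2923396   0.64401155 -0.79276292  1.44400601  0.46778437  1.24832673
 -0.54816057]
seatH [(-180, 2.51), (-160, -2.54), (-140, -2.86), (-120, -2.52), (-100, -2.23), (-80, -1.9), (-60, -1.55), (-40, -1.2), (-20, -0.86), (0, -0.52), (20, -0.18), (40, 0.15), (60, 0.5), (80, 0.84), (100, 1.22), (120, 1.46), (140, 1.81), (160, 2.16), (180, 2.51)]
[ 0.30904989  0.60012785 -0.84465925  1.3424019   0.4435757   1.39144051
 -0.52431868]
```

Run:
```python
from h import *
def tri(a,b):
    f=lambda X:np.r_[proj("top",X)[0]-a,proj("side",X)[0]-b]
    r=least_squares(f,[500,-400,100]); return r.x.round(),r.cost
print(tri((443,180),(291,312)))
print("tray", tri((370,283),(118,274)), tri((443,306),(62,370)))
```

```text
(array([ 547., -516.,  207.]), np.float64(7.909029261140512))
tray (array([ 250., -305.,  142.]), np.float64(1.8324750918747705)) (array([ 184., -518.,  144.]), np.float64(0.29271570354794507))
```

Run:
```python
from h import *
st()
arm.movel([250,-450,360],v=300); st()
arm.movep([585.5,-49,200],down(0)); st()
jaws.move_gripper(60); st()
arm.movel([585.5,-49,40],v=200); st()
for n in("side","top"): cv2.imwrite(f"pics/{n}1.png",vision.grab_frame(n)[:,:,::-1])
c=cv2.imread("pics/side1.png")[180:280,210:330]; cv2.imwrite("pics/s1z.png",cv2.resize(c,None,fx=6,fy=6,interpolation=3))
```

```text
t 0.10 p [ 178.4 -519.6  230.3] F [-0.3  0.5 -0.4] w 85.5 j7 -0.03
t 0.79 p [ 248.7 -450.3  358.7] F [-0.5  0.  -1. ] w 85.5 j7 -0.22
t 2.77 p [585.6 -51.5 200.2] F [ 0.1 -0.5  0.4] w 85.6 j7 -0.18
t 3.14 p [585.5 -49.3 200.1] F [-0.5 -0.  -0.9] w 60.0 j7 -0.18
t 4.09 p [586.7 -48.7  41.3] F [ 0.9  0.1 -0.2] w 60.0 j7 -0.26
```

View pics/s1z.png

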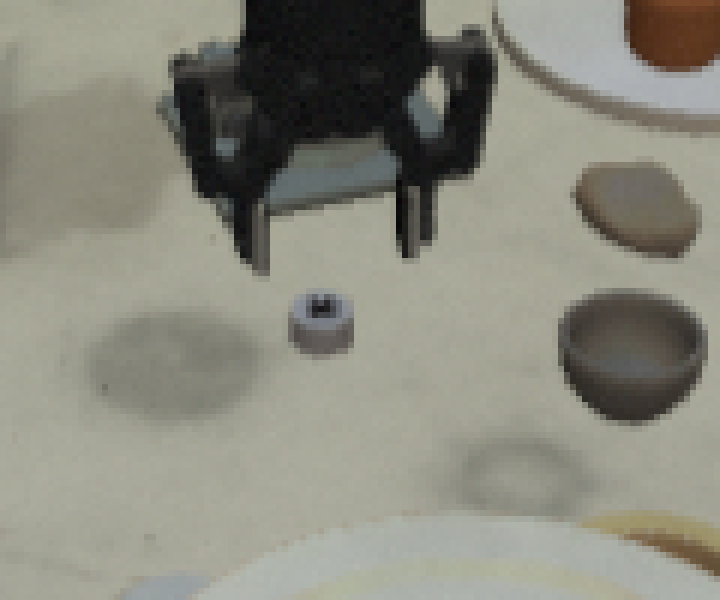

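Run:
```python
from h import *
z=lambda x,y:((x+.5)/6-.5+210,(y+.5)/6-.5+180)
p=np.array([586.7,-48.7,41.3])
for d in(-5,0,5,10): print(d,(proj("side",p+[0,0,d])[0]-[210,180])*6+2.5)
print(back("side",z(321,306),18),back("side",z(321,345),1))
```

```text
-5 [328.56564965 274.02858081]
0 [328.6240693  264.82186256]
5 [328.68273976 255.57561554]
10 [328.74166267 246.28958465]
[583.64909279 -47.13398544  18.        ] [582.61791743 -53.28972777   1.        ]
```

Run:
```python
from h import *
jaws.move_gripper(42)
arm.movel([585.5,-49,9.5],v=150); st()
jaws.move_gripper(20); st()
jaws.move_gripper(42)
arm.movep([585.5,-49,9.5],down(90)); st()
jaws.move_gripper(20); s=st()
for n in("side","top"): cv2.imwrite(f"pics/{n}2.png",vision.grab_frame(n)[:,:,::-1])
c=cv2.imread("pics/side2.png")[180:280,210:330]; cv2.imwrite("pics/s2z.png",cv2.resize(c,None,fx=6,fy=6,interpolation=3))
```

```text
t 4.86 p [584.5 -49.1   8.7] F [ 0.4  0.4 -0.2] w 41.8 j7 -0.28
t 5.17 p [586.4 -48.8  10.6] F [-1.2  0.4  2.8] w 24.6 j7 -0.28
t 6.72 p [585.4 -49.1   9.4] F [-0.1 -0.3 -0.5] w 41.9 j7 1.08
t 7.02 p [585.7 -48.9   9.9] F [-0.8  0.2  3.3] w 24.3 j7 1.08
```

View pics/s2z.png

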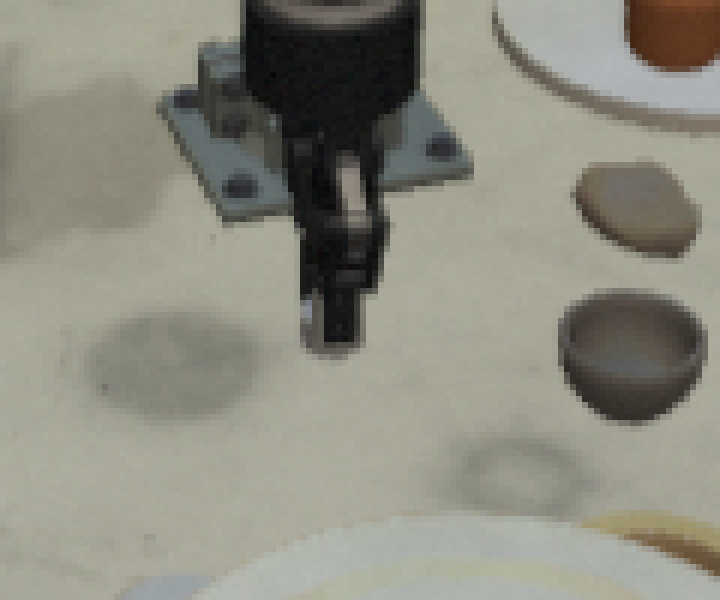

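Run:
```python
from h import *
arm.movel([585.5,-49,230],v=250); st()
arm.movep([607,108.5,170],down(90)); arm.dwell(0.2); s=st()
for n in("side","top"): cv2.imwrite(f"pics/{n}3.png",vision.grab_frame(n)[:,:,::-1])
c=cv2.imread("pics/side3.png")[130:230,210:330]; cv2.imwrite("pics/s3z.png",cv2.resize(c,None,fx=6,fy=6,interpolation=3))
c=cv2.imread("pics/top3.png")[140:200,200:280]; cv2.imwrite("pics/t3z.png",cv2.resize(c,None,fx=8,fy=8,interpolation=3))
```

```text
t 8.15 p [584.5 -49.5 228.3] F [ 0.1 -0.1 -0.8] w 24.6 j7 1.23
t 9.07 p [607.7 106.2 170.1] F [-0.2 -0.5 -0.7] w 24.9 j7 0.95
```

View pics/s3z.png

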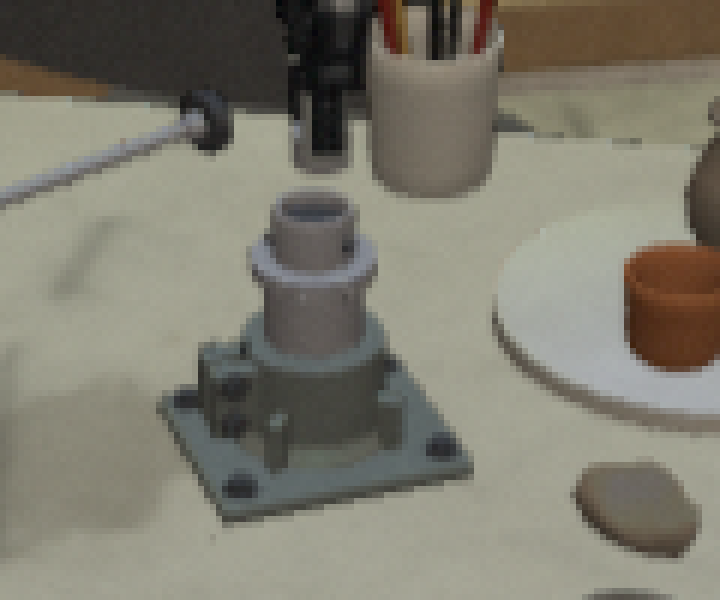

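View pics/t3z.png

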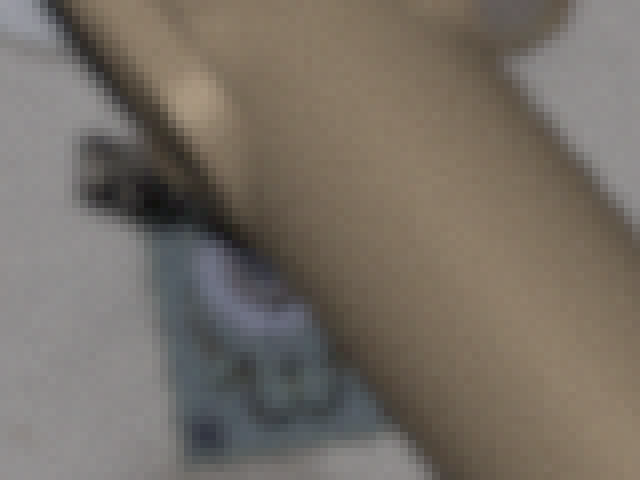

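Run:
```python
from h import *
for i in range(4): s=st(); arm.dwell(0.05)
p=s["ee_pos"]
im=cv2.imread("pics/side3.png")
for nm,c in dict(a=(607,108.5),):pass
its=[((607,108.5),18.5,136,(0,255,255)),((607,108.5),30.5,110,(255,0,0)),((p[0],p[1]),14,160,(0,0,255)),((p[0],p[1]),14,178,(0,0,255))]
overlay(im,"side",its,(215,140,275,190),12,"pics/o3.png")
```

```text
t 9.17 p [607.6 106.9 170.3] F [-0.  -0.1 -0.5] w 24.9 j7 0.95
t 9.22 p [607.4 107.2 170.3] F [-0.5  0.7 -0.6] w 24.8 j7 0.95
t 9.27 p [607.3 107.5 170.3] F [-0.1 -0.3 -1.9] w 24.8 j7 0.95
t 9.32 p [607.2 107.8 170.3] F [-0.1 -0.5 -1.3] w 24.8 j7 0.95Traceback (most recent call last):
  File "<stdin>", line 5, in <module>
ValueError: not enough values to unpack (expected 2, got 1)
```

Run:
```python
from h import *
p=[607.7,106.4]
im=cv2.imread("pics/side3.png")
its=[((607,108.5),18.5,136,(0,255,255)),((607,108.5),30.5,110,(255,0,0)),((p[0],p[1]),14,160,(0,0,255)),((p[0],p[1]),14,178,(0,0,255))]
overlay(im,"side",its,(215,140,275,190),12,"pics/o3.png")
```

```text
(no output)
```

View pics/o3.png

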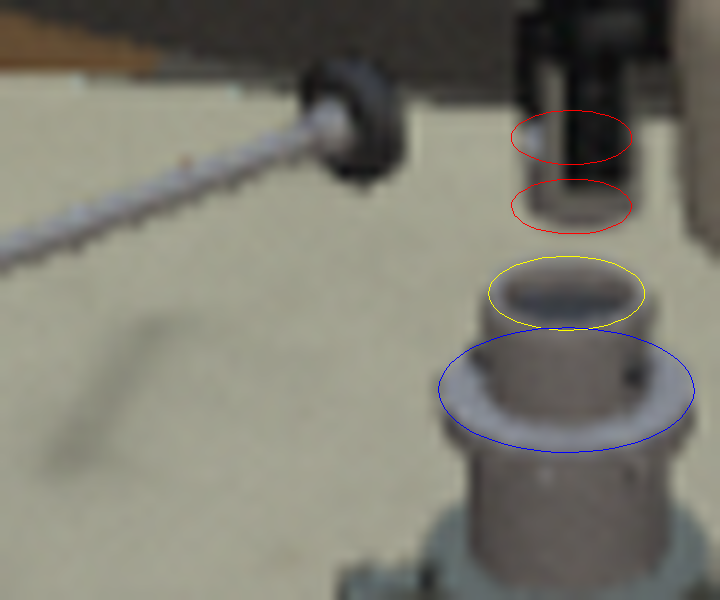

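Run:
```python
from h import *
arm.movel([605,108.5,151.5],v=60); arm.dwell(0.3); s=st()
cv2.imwrite("pics/side4.png",vision.grab_frame("side")[:,:,::-1])
p=s["ee_pos"]
im=cv2.imread("pics/side4.png")
overlay(im,"side",[],(215,140,275,190),12,"pics/o4r.png")
its=[((607,108.5),18.5,136,(0,255,255)),((p[0],p[1]),14,p[2]-10,(0,0,255)),((p[0],p[1]),14,p[2]+8,(0,0,255))]
overlay(im,"side",its,(215,140,275,190),12,"pics/o4.png")
```

```text
t 10.12 p [605.2 108.7 151.8] F [-0.   0.9 -0.3] w 24.9 j7 0.93
```

View pics/o4r.png

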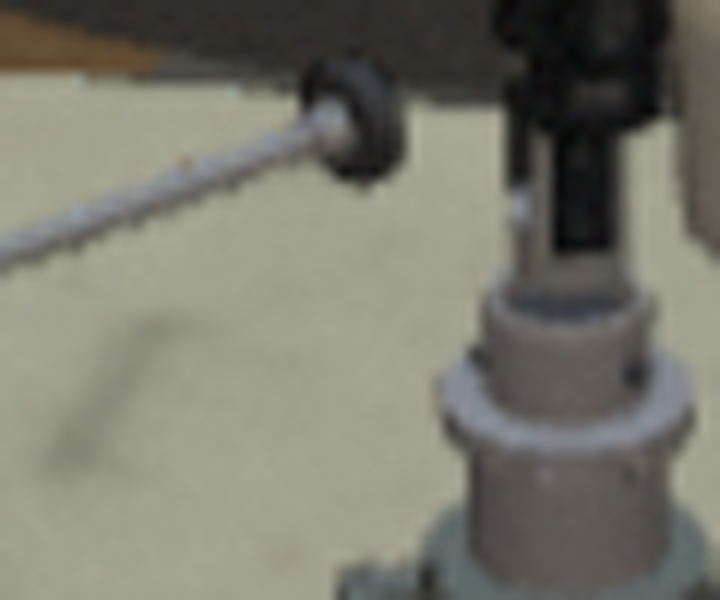

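View pics/o4.png

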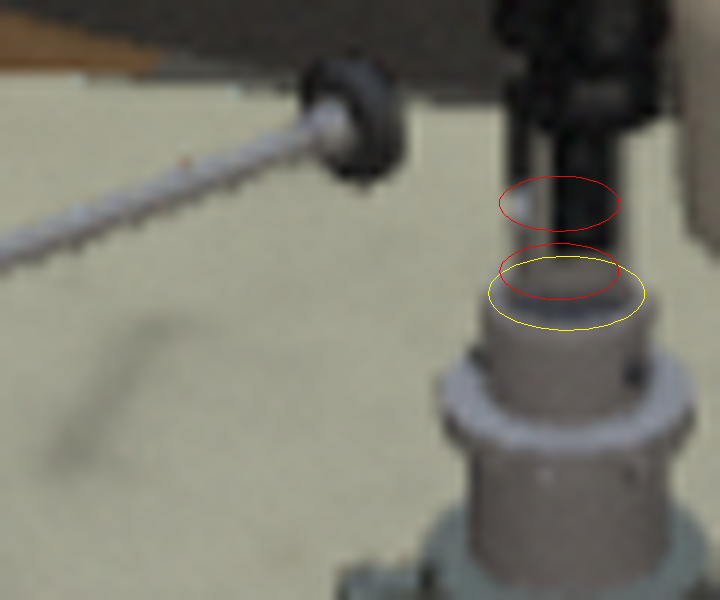

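Run:
```python
from h import *
for z in (147,144.5,143,141.5,140.5):
    arm.movel([604.2,108.5,z],v=40); s=st()
    if s["wrist_force"][2]>6: break
arm.dwell(0.15); st()
cv2.imwrite("pics/side5.png",vision.grab_frame("side")[:,:,::-1])
overlay(cv2.imread("pics/side5.png"),"side",[],(215,140,275,190),12,"pics/o5r.png")
```

```text
t 10.44 p [603.9 108.3 146.5] F [-0.6  0.  -1.3] w 24.6 j7 0.93
t 10.69 p [604.1 108.4 144.3] F [-0.6  0.  -0.7] w 24.7 j7 0.93
t 10.94 p [604.1 108.5 142.9] F [ 0.5  0.  -1.7] w 24.8 j7 0.93
t 11.19 p [604.1 108.5 141.4] F [ 0.3  0.4 -0.9] w 24.6 j7 0.93
t 11.44 p [604.2 108.6 140.5] F [-0.2  0.4 -0.7] w 24.4 j7 0.93
t 11.59 p [604.2 108.6 140.5] F [-0.6  0.1 -1.5] w 24.4 j7 0.93
```

View pics/o5r.png

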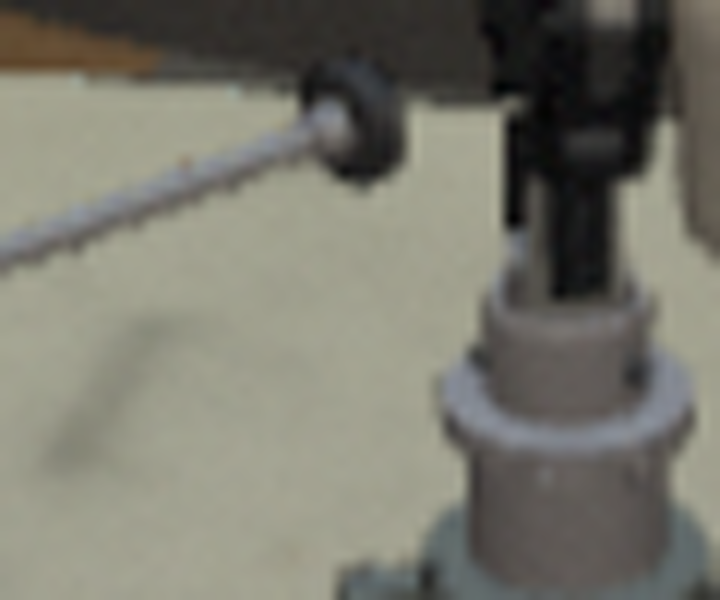

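Run:
```python
from h import *
for z in (139.5,138.7):
    arm.movel([604.2,108.5,z],v=40); s=st()
    if s["wrist_force"][2]>2: break
jaws.move_gripper(44); st()
arm.movel([604.2,108.5,200],v=150); st()
cv2.imwrite("pics/side6.png",vision.grab_frame("side")[:,:,::-1])
overlay(cv2.imread("pics/side6.png"),"side",[],(215,140,275,190),12,"pics/o6r.png")
```

```text
t 11.89 p [604.2 108.6 139.4] F [-0.7  1.  -1.5] w 24.5 j7 0.92
t 12.14 p [604.3 108.6 138.9] F [0.2 0.3 0.5] w 24.6 j7 0.92
t 12.47 p [604.2 108.3 138.7] F [0.1 0.5 0.4] w 44.0 j7 0.92
t 13.03 p [604.  108.3 199.6] F [-0.2 -0.3 -0.7] w 44.0 j7 0.96
```

View pics/o6r.png

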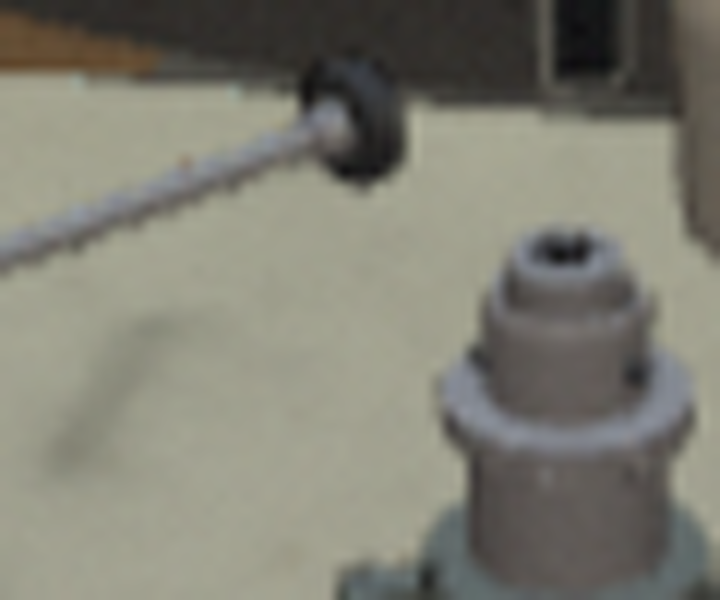

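Run:
```python
from h import *
arm.movep([491.5,-252,120],down(10)); jaws.move_gripper(82); st()
cv2.imwrite("pics/top7.png",vision.grab_frame("top")[:,:,::-1]);cv2.imwrite("pics/side7.png",vision.grab_frame("side")[:,:,::-1])
c=cv2.imread("pics/side7.png")[230:330,180:300]; cv2.imwrite("pics/s7z.png",cv2.resize(c,None,fx=6,fy=6,interpolation=3))
```

```text
t 14.97 p [ 491.7 -251.8  120. ] F [0.7 0.  0.5] w 82.2 j7 0.26
```

View pics/s7z.png

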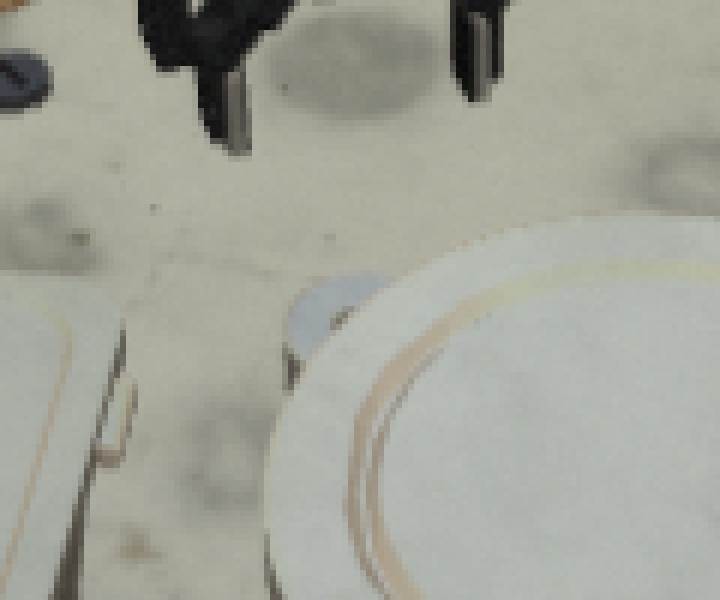

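View pics/top7.png

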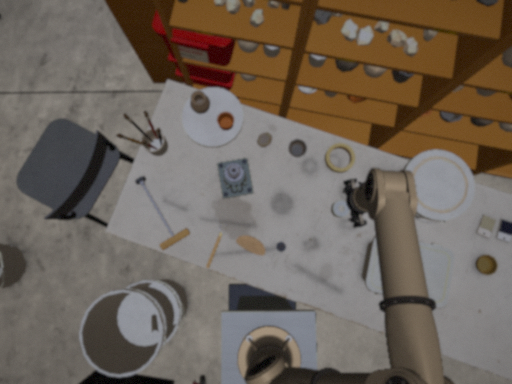

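Run:
```python
from h import *
for z in (45,7.5):
    arm.movel([491.5,-252,z],v=150); s=st()
    if s["wrist_force"][2]>5: raise SystemExit("contact")
jaws.move_gripper(45); st()
jaws.move_gripper(80); 
arm.movep([491.5,-252,7.5],down(-80)); st(); arm.dwell(.15)
jaws.move_gripper(45); s=st()
cv2.imwrite("pics/top8.png",vision.grab_frame("top")[:,:,::-1])
c=cv2.imread("pics/top8.png")[160:240,300:420]; cv2.imwrite("pics/t8z.png",cv2.resize(c,None,fx=6,fy=6,interpolation=3))
```

```text
t 15.72 p [ 492.2 -252.    45.5] F [ 0.6 -0.6 -0. ] w 82.1 j7 0.20
t 16.12 p [ 491.7 -252.     8. ] F [ 0.8 -0.5  0.4] w 82.0 j7 0.17
t 16.47 p [ 493.1 -252.4    9.3] F [0.1 0.2 6. ] w 56.2 j7 0.17
t 18.05 p [ 491.4 -251.8    7.4] F [-0.5  0.5 -0. ] w 80.3 j7 -1.18
t 18.53 p [ 492.  -252.2    7.9] F [-0.2 -0.1  3.4] w 56.3 j7 -1.18
```

View pics/t8z.png

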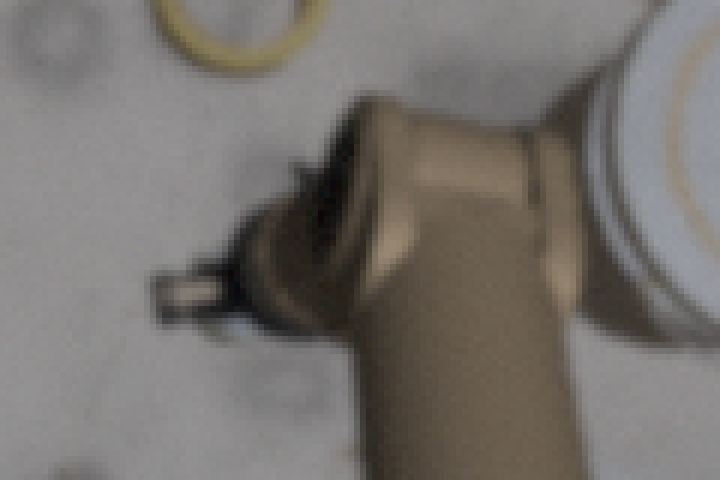

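Run:
```python
from h import *
arm.movel([491.5,-252,230],v=250); st()
arm.movep([604.2,108.5,190],down(-80)); arm.dwell(.5); s=st()
cv2.imwrite("pics/side9.png",vision.grab_frame("side")[:,:,::-1])
p=s["ee_pos"]; im=cv2.imread("pics/side9.png")
overlay(im,"side",[],(205,125,285,185),9,"pics/o9r.png")
overlay(im,"side",[(p,29,p[2]-7.5,(0,0,255)),(p,29,p[2]+26.5,(0,0,255)),((606.5,108.5),18.5,136,(0,255,255)),((606.5,108.5),30.5,110,(255,0,0))],(205,125,285,185),9,"pics/o9.png")
```

```text
t 19.62 p [ 490.2 -251.6  228.1] F [ 0.3 -0.1 -1.7] w 56.5 j7 -1.08
t 21.54 p [604.2 108.3 190. ] F [ 0.8 -0.1 -1.3] w 56.4 j7 -1.82
```

View pics/o9r.png

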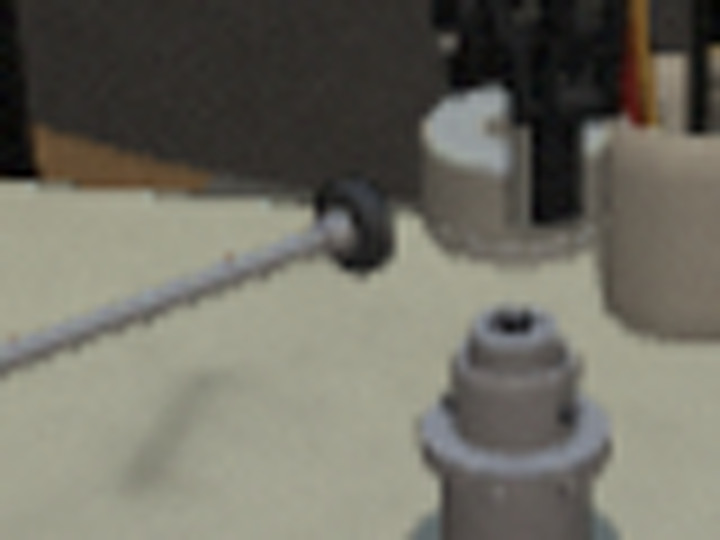

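View pics/o9.png

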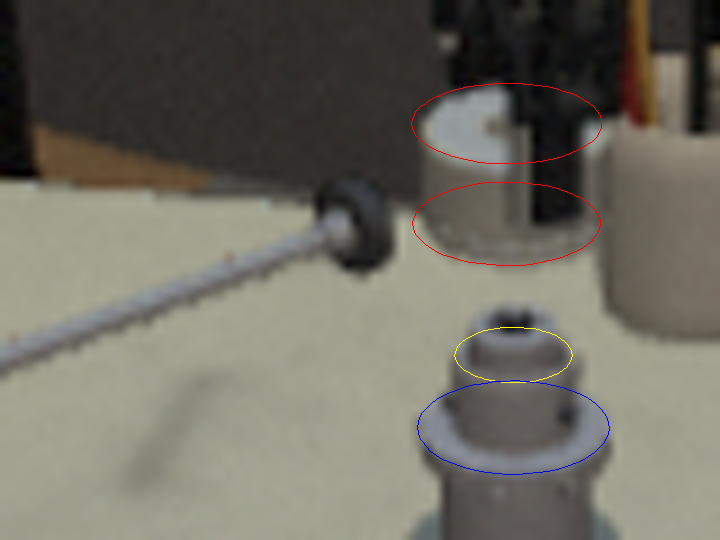

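Run:
```python
from h import *
arm.movel([604.2,108.5,150],v=120); s=st()
for z in (146,143,140,138,136,134.5,133.5,132.5,131.5,130.5):
    arm.movel([604.2,108.5,z],v=40); s=st()
    if s["wrist_force"][2]>3: break
arm.dwell(.15); st()
cv2.imwrite("pics/side10.png",vision.grab_frame("side")[:,:,::-1])
overlay(cv2.imread("pics/side10.png"),"side",[],(205,125,285,185),9,"pics/o10.png")
```

```text
t 22.07 p [604.2 108.5 149.9] F [ 0.3 -0.7 -0.5] w 56.6 j7 -1.83
t 22.32 p [604.5 108.6 146.5] F [-0.7 -0.2 -1.4] w 56.0 j7 -1.83
t 22.57 p [604.1 108.4 142.9] F [-0.4  0.1 -1.4] w 56.2 j7 -1.83
t 22.82 p [604.  108.4 139.7] F [-0.5 -0.9 -0.6] w 56.5 j7 -1.83
t 23.07 p [604.1 108.5 137.8] F [ 0.6  0.5 -1.3] w 56.0 j7 -1.84
t 23.32 p [604.1 108.5 135.8] F [-0.4 -0.2 -1.6] w 56.6 j7 -1.84
t 23.57 p [604.1 108.5 134.4] F [-0.6 -0.4 -1.3] w 56.1 j7 -1.84
t 23.82 p [604.1 108.5 133.4] F [-1.1 -0.6 -1.3] w 56.3 j7 -1.84
t 24.07 p [604.4 108.6 132.9] F [0.1 0.9 1. ] w 56.3 j7 -1.84
t 24.32 p [604.5 108.6 132.7] F [-2.2 -0.9  4.6] w 56.3 j7 -1.84
t 24.48 p [604.5 108.6 132.7] F [-1.6 -0.5  5.4] w 56.3 j7 -1.84
```

View pics/o10.png

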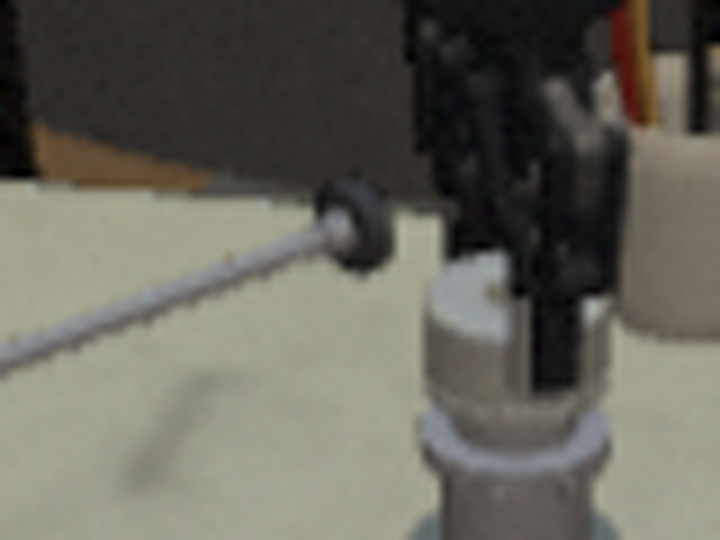

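Run:
```python
from h import *
for psi in range(-75,52,5):
    arm.movel([604.2,108.5,131.2],down(psi),v=60); s=status.read_state()
    print(psi,"%.2f"%s["time"],s["ee_pos"].round(1),s["wrist_force"].round(1),"tz %.2f"%s["ft_torque"][2])
    if s["wrist_force"][2]<1.5 and s["ee_pos"][2]<131.8: 
        print("drop?"); break
    if np.linalg.norm(s["wrist_force"])>25: print("high"); break
```

```text
-75 24.77 [605.3 108.9 132.7] [-0.8 -0.   5.7] tz 0.07
-70 25.02 [605.5 109.1 132.7] [-0.2  0.1  5.1] tz 0.09
-65 25.27 [605.3 109.2 132.7] [ 0.1 -0.6  5. ] tz 0.08
-60 25.52 [605.4 109.2 132.7] [ 0.  -0.3  5.6] tz 0.05
-55 25.77 [605.4 109.3 132.7] [-0.4 -0.   5.8] tz 0.05
-50 26.02 [605.3 109.3 132.7] [-0.3  0.   4.4] tz 0.05
-45 26.27 [605.2 109.3 132.6] [-0.3 -0.1  5.1] tz 0.01
-40 26.52 [605.3 109.2 132.7] [-0.3  0.9  6. ] tz 0.08
-35 26.77 [605.3 109.3 132.7] [-0.8  0.6  6.2] tz 0.08
-30 27.02 [605.2 109.3 132.6] [-0.3 -0.   5.7] tz 0.13
-25 27.27 [605.3 109.3 132.7] [-1.   0.6  6.4] tz 0.13
-20 27.52 [605.2 109.3 132.7] [-0.9 -0.2  6.5] tz 0.10
-15 27.77 [605.3 109.3 132.7] [-0.9  0.7  5.8] tz 0.13
-10 28.02 [605.3 109.3 132.7] [ 0.3 -0.2  5.6] tz 0.08
-5 28.27 [605.2 109.3 132.7] [-0.3 -0.1  6. ] tz 0.08
0 28.52 [605.2 109.3 132.6] [-0.9 -0.7  7. ] tz 0.07
5 28.77 [605.2 108.9 131.9] [1.2 0.6 4.4] tz 0.13
10 29.02 [604.7 108.6 130.8] [2.2 1.1 0.7] tz 0.04
drop?
```

Run:
```python
from h import *
for z in (129.5,128,126.5):
    arm.movel([604.4,108.5,z],down(11),v=40); s=st(); print("tz %.2f"%s["ft_torque"][2])
    if s["wrist_force"][2]>6: break
```

```text
t 29.27 p [604.7 108.7 128.8] F [ 2.8  1.9 -2.9] w 56.4 j7 -0.42
tz 0.08
t 29.52 p [604.7 108.8 127.8] F [ 4.9  1.5 -2.5] w 56.5 j7 -0.42
tz 0.05
t 29.77 p [604.6 108.8 126.5] F [ 4.1  3.7 -1.1] w 56.5 j7 -0.42
tz 0.12
```

Run:
```python
from h import *
for z in (125,123.5,122,120.5,119,117.7,116.5,115.3):
    arm.movel([604.8,108.8,z],down(11),v=40); s=st()
    if s["wrist_force"][2]>22 : break
arm.dwell(.2); s=st()
cv2.imwrite("pics/side11.png",vision.grab_frame("side")[:,:,::-1])
overlay(cv2.imread("pics/side11.png"),"side",[],(205,125,285,185),9,"pics/o11.png")
```

```text
t 30.02 p [604.7 108.8 125.2] F [2.2 2.2 1. ] w 56.5 j7 -0.42
t 30.27 p [604.7 108.8 123.8] F [2.  0.9 2.5] w 56.7 j7 -0.42
t 30.52 p [604.8 108.9 122.2] F [-0.1  1.4  3.4] w 56.8 j7 -0.42
t 30.77 p [604.8 108.8 120.7] F [1.1 1.4 5.5] w 56.7 j7 -0.42
t 31.02 p [604.8 108.9 119.3] F [0.7 1.1 6. ] w 56.2 j7 -0.42
t 31.27 p [604.8 108.9 118.2] F [0.8 0.8 6.3] w 56.6 j7 -0.42
t 31.52 p [604.8 108.8 117.9] F [-1.6  0.4 10.5] w 56.1 j7 -0.42
t 31.77 p [604.8 108.8 117.9] F [-2.2 -0.5 15.4] w 56.3 j7 -0.43
t 31.98 p [604.8 108.8 117.9] F [-2.6 -0.2 15.6] w 56.5 j7 -0.43
```

View pics/o11.png

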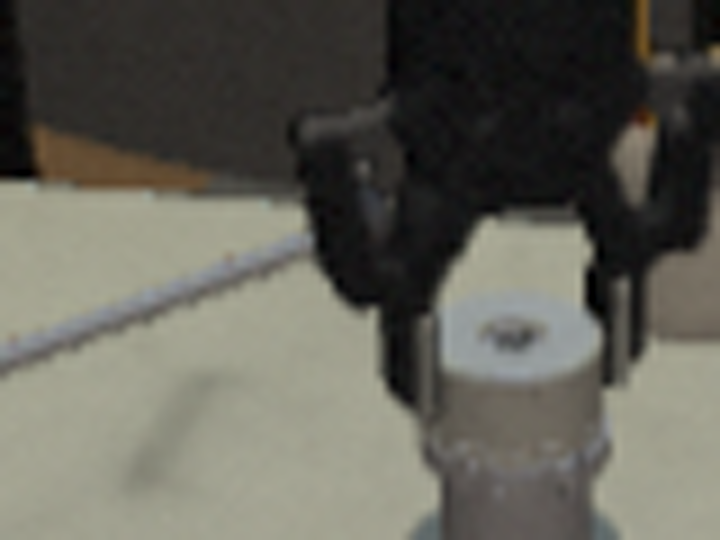

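Run:
```python
from h import *
arm.movel([604.8,108.8,114.3],down(11),v=40); arm.dwell(.4); s=st(); print(s["ft_torque"])
arm.dwell(.4); st()
order.close_job()
```

```text
t 32.67 p [604.8 108.8 117.9] F [-3.5 -0.7 18.9] w 56.4 j7 -0.43
[-0.25774733  0.99928785  0.12577905]
t 33.08 p [604.8 108.9 117.9] F [-3.6 -1.5 18.8] w 56.1 j7 -0.43
the job is handed in; nothing more can be done
```

The star die is in the barrel's mouth, and the collar is seated over it. I handed the job in at about 33 s with the fingers still gripping the collar and pressing it down. The system gave no verdict, so what follows is from my own readings.

- **Die:** I gripped it across two directions to centre it, lowered it into the mouth without meeting resistance, and let it go. The picture afterwards showed it upright, star up.
- **Collar:** I gripped it the same way and lowered it until it rested on the pins, with the tool at 132.7 mm. I then turned it about 90° at roughly 6 N until it dropped over them, and pushed it down against the spring.
- **Last checks:** It came to a hard stop at 117.9 mm, 14.8 mm below where it sat on the pins; the drawing calls for 15 mm. The push held steady at about 19 N, more than the spring's 10 N. The last picture, taken just before a final small increase in push, shows it sitting on the shoulder.

**Disagreements and limits:**
- **Camera offset:** The cameras put the barrel 2–3 mm further out in x than the arm did, so I lined the parts up by comparing them in the side view.
- **Gripper width:** It reads 2–4 mm under the true widths, about 24.5 mm on the 28 mm die and 56.4 mm on the 58 mm collar.
- **Sideways force:** About 3.5 N remains at the wrist.
- **Follower:** I could not measure its travel directly. I inferred it from how far the collar went down.
- **Bystanders:** I did not measure the other objects again at the end. The arm met no unexpected contact along the way.

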